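# Unload the type cassette of the foil press

## Robot

A 6-joint arm with a two-finger parallel gripper is mounted at the origin on the work surface. World frame = base frame: x ahead of the robot, y to its left, z up, the work surface at z = 0. Lengths are in mm, angles in rad, forces in N, time in s.
With the tool pointing down it reaches from about 350 to 975 mm from the base axis. Payload 7.1 kg.
Tool frame: the origin (TCP) lies between the finger pads, 19 mm behind the fingertips; this is the grasp point; z points along the fingers, y is the line along which they close (so a half turn about z gives the same grasp; the last joint's range is limited). The gripper opens to 88 mm and grips with 3 to 60 N. Pads are 20 mm wide; open, the fingers measure 115 mm over their backs; the gripper's body (75 mm by 178 mm) begins 61 mm behind the grasp point.
Start: joints at [1.236, 0.423, 1.63, -0, 1.089, -0.019], TCP at [194.079, 594.086, 241.375] pointing down, gripper open.
Joint ranges: [-3, 3], [-0.9, 2.11], [0.09, 2.58], [-1.31, 4.45], [0.11, 2.69], [-2.54, 2.54]. Speed limits (rad/s): [2.39, 2.39, 3.01, 3.14, 3.14, 3.14].

## Interface

Orientations are given as a unit quaternion [x, y, z, w].
In Python, from station import env gives the robot as it stands. Calls block until the motion is done:
- env.reach(position, orientation): joint-space move of the TCP to a pose.
- env.move_l(position, rot=None, rate=150, f_stop=None): straight line of the TCP; rot=None keeps the orientation; rate is the mean speed in mm/s. With f_stop (N) it stops when the force on the tool has changed by that much, and returns True; else False.
- env.move_joints(angles): joint-space move.
- env.set_gripper(opening): finger opening in mm; the grip force is fixed at half the most; returns when the fingers have stopped.
- env.hold(seconds).
- env.ik(position, orientation): joint angles nearest the present ones, or None.
- env.read_state(): the state.
- env.camera(name): name is "scene" or "top" or "wrist"; returns the picture (420x560x3 uint8, blue, green, red); there is no depth.
- env.camera_params(name): a dict with "fx", "fy", "cx", "cy" (pixels), "pose" (4x4, takes a point from camera to world coordinates); the wrist camera has in their place "tool_from_camera" (4x4, takes a point from camera to tool coordinates, whose origin is the TCP and whose axes are the flange's). Camera axes: x right, y up, looking along -z (the intrinsics and any distortion apply to the point x, -y, -z); pixel columns grow to the right and rows downward; lengths in mm; the calibration is good to about 2 mm. A picture is of the moment at which its call begins: read the wrist's pose just before it. camera_params takes no time and is no camera call.
A pose or a line that the arm cannot do raises env.IKError and nothing moves.
- env.sign_off(): hands the job in; it is judged then, once.
Trained networks look in the newest picture that a camera, given by its name, has taken for a name from the list of things; names that differ only in an ending like _2 or _b are one class to them, and where a whole thing is asked for, a point or a joint stands for the part that bears it (a point fixed in the world has none). Each returns a list of dicts, best first, with "confidence" (0 to 1); they miss things now and then, are a little off and sometimes report something else, mostly with a low value. They report only what shows in the picture. A call takes as long as a camera call.
- env.boxes_of(camera, thing): "xy" ([column, row] in pixels, amid what is visible of it).
- env.trace(camera, thing): "mask" (420x560 bool, what is visible of it) and "xy" ([column, row] in pixels, amid what is visible of it).
- env.pinpoint(camera, thing): "xy" ([column, row] in pixels: a listed point, or the origin of a listed thing).
The state is a dict: "time_s": time; "qpos": joint angles; "dq": joint speeds; "tau": joint torques, N m; "tool_pos": TCP position; "orientation": TCP orientation; "force": force on the tool from outside, world axes, zero at the start; "wrist_torque": the same for the moment, N m; "width": finger opening in mm; "grip_force": force on a finger pad.
Only numpy, scipy, OpenCV 4.12 (cv2) and the standard library are available. Lean on these libraries where they do the work, as an engineer would, in place of code of your own. Each camera call takes 0.05 s, during which the arm holds its last target. There are 200 camera calls.

## Task

Take the gabled metal cover off the loading dock by its black ridge grip, drape it over the bar of the hanging rail so that its two sides hang one on each side of the bar, and let it go. Then pinch the type cassette's two black side catches together with the fingers, lift the cassette straight up out of the dock, and finish still holding it there, level and still, about 10 cm or more above its seat, with both catches squeezed. Leave everything else on the bench where it is.

Things in the scene. Friction and masses are not known exactly. Their poses are not given: they have to be found in the camera images.
- dock: Fixed grey dock, plate 140 (x) x 130 (y) x 12 mm; origin: centre of its underside, on the table. Guides 28 high stand round the cassette's foot (1.5 mm play); on its +y and -y sides two steel lips (40 long, y = 30 to 42, underside z = 22, top z = 30) hold down the cassette's catch teeth. Stands on one side of the bench, left or right; the rail on the other.
- cassette: Type cassette: aluminium block 70 (x) x 30 (y) x 60 mm, brass type on top up to 68; 0.2 to 0.5 kg. Origin: centre of its underside. Starts seated in the dock under the cover, axes parallel to the dock's, origin 12 mm above the dock's; locked by its catches (rises 2 mm at most until both are squeezed).
- cassette_grip (a point): Point of the cassette midway between its two catches, 46 mm above its underside; the TCP goes here, fingers pointing down and closing along the cassette's y (the tips then end 9 mm above the dock's lips).
- catch_left (a joint): Travel (m) of the black catch on the cassette's +y side: 0 sprung out and locked, 0.006 home; its tooth is free of the lip from 0.0035. An upright paddle 28 wide (x), 2 to 58 mm above the underside, outer face 28 mm from the middle plane: both together 56 mm over all free, 44 mm squeezed home. Spring 3.6 N at 0, 7.2 N home; grip with about 30 N.
- catch_right (a joint): The same for the catch on the cassette's -y side.
- cover: Aluminium sheet cover like a small house without ends and floor: 100 (x, along the ridge) x 102 (y) mm, sheet 3 mm, upright sides 72 high, roof slopes of 20 degrees. Origin: centre of the plane of its feet. Starts over the cassette, feet on the dock's plate (origin 12 mm above the dock's, within 8 mm and 0.04 rad of it). 0.16 to 0.26 kg.
- cover_grip (a point): Point in the black ridge grip of the cover, 112 mm above its feet. The grip is an upright fin 50 (x) x 12 (y) mm, from 90 to 128 mm above the feet; pinch it from above with the fingers closing along the cover's y.
- cover_ridge (a point): Underside of the cover's ridge, at its middle, 88 mm above the feet (24 mm below cover_grip): what comes to rest on the bar.
- rail: Fixed hanging rail: a steel bar of 12 mm diameter along the rail's x axis, on two upright posts (14 mm diameter) 200 mm apart (185 mm clear between), on a base plate 230 x 70 x 12 mm. Origin: centre of the base's underside, on the table.
- rail_mid (a point): Middle of the bar, on its axis, 150 mm above the table (bar top at 156). Axes as the rail's: x along the bar, z up.
- foil_roll: Bystander: upright brass-coloured roll, 64 diameter x 75 mm, origin under its centre. Leave it.
- small_foil_roll: Bystander: upright copper-coloured roll, 48 diameter x 50 mm, origin under its centre. Leave it.
- cleaner_jar: Bystander: jar, 60 diameter x 90 mm, origin under its centre. Leave it.
- screwdriver: Bystander: screwdriver lying along its x, 130 mm long. Leave it.
- spacer: Bystander: brass bar 60 x 28 x 20 mm, origin under its centre. Leave it.
- card_stack: Bystander: blue stack of card 150 x 100 x 30 mm, origin under its centre. Leave it.
- swatches: Bystander: grey pad of swatches 140 x 190 x 25 mm, origin under its centre. Leave it.

How it is judged:
By the outcome, as a careful person would: the job done as asked, in the order asked, and still so for the second after the job is handed in, while the arm keeps its last pose, push and grip.
It also fails if it takes over 64 s, if anything falls off the work surface, if the arm or the gripper's body presses on something with over 40 N, if the wrist force passes 120 N, or if a joint passes its speed limit or range.

## Working session

There is one attempt and no reset: what is moved stays moved. The work goes in short steps, each a Python script; the robot and the scene stay as the last script left them, time stands still between calls to the robot, and variables do not carry over. Pictures are saved under pics/ and viewed, at most 10 in all, crops included, and the job is handed in when it is done.

```bash
mkdir -p pics; ls
python3 - <<'E'
from station import env
import cv2,numpy as np
for c in("scene","top","wrist"):
    p=env.camera_params(c); print(c,{k:np.round(v,3).tolist() for k,v in p.items()})
    cv2.imwrite(f"pics/{c}0.png",env.camera(c))
for c in("scene","top"):
    for t in("cover_grip","cover","dock","rail_mid","rail","cover_ridge","cassette_grip"):
        print(c,t,[(np.round(d["xy"],1).tolist(),round(d["confidence"],2)) for d in env.pinpoint(c,t)][:3])
print(env.read_state())
E
```

```text
pics
station.py
scene {'fx': 391.655, 'fy': 391.655, 'cx': 272.414, 'cy': 210.361, 'pose': [[-0.672, -0.373, 0.64, 1396.945], [0.741, -0.358, 0.569, 713.764], [0.017, 0.856, 0.516, 765.081], [0.0, 0.0, 0.0, 1.0]]}
top {'fx': 487.054, 'fy': 487.054, 'cx': 284.327, 'cy': 210.885, 'pose': [[-0.003, 0.998, -0.064, 501.253], [-1.0, -0.002, 0.011, 10.543], [0.01, 0.064, 0.998, 1401.974], [0.0, 0.0, 0.0, 1.0]]}
wrist {'fx': 313.074, 'fy': 313.074, 'cx': 276.442, 'cy': 208.6, 'tool_from_camera': [[0.001, 0.965, 0.263, 72.329], [1.0, -0.001, 0.001, -0.053], [0.001, 0.263, -0.965, -143.52], [0.0, 0.0, 0.0, 1.0]]}
scene cover_grip [([237.8, 190.8], 0.94), ([188.1, 230.9], 0.39)]
scene cover [([239.5, 220.4], 0.91), ([189.1, 229.5], 0.73)]
scene dock [([239.3, 217.9], 0.86)]
scene rail_mid [([339.5, 216.0], 0.7), ([242.9, 218.1], 0.18)]
scene rail []
scene cover_ridge [([239.6, 197.2], 0.83)]
scene cassette_grip [([241.5, 205.7], 0.7)]
top cover_grip [([344.8, 208.8], 0.69)]
top cover [([338.6, 210.7], 0.9)]
top dock [([198.7, 231.2], 0.65), ([274.8, 183.9], 0.41)]
top rail_mid [([200.7, 232.4], 0.66)]
top rail [([211.5, 236.4], 0.64), ([284.3, 229.2], 0.47)]
top cover_ridge [([341.0, 213.6], 0.98), ([278.6, 267.9], 0.45)]
top cassette_grip []
{'time_s': 0.85, 'qpos': array([ 1.23599898e+00,  4.23062427e-01,  1.62988589e+00,  1.03060725e-05,
        1.08860500e+00, -1.90155808e-02]), 'dq': array([-0.00089392,  0.00038506,  0.00126857, -0.00011915, -0.00133112,
       -0.00030489]), 'tau': array([ 2.15709752e-04, -5.44521546e+01, -2.74039721e+01,  6.44225674e-02,
        1.68755860e-02, -9.70465777e-06]), 'tool_pos': array([194.07992678, 594.09577251, 241.4040941 ]), 'orientation': array([ 1.57238036e-01,  9.87560732e-01,  2.01625241e-05, -1.03336134e-06]), 'force': array([-0.24681696,  0.14359828, -0.24313873]), 'wrist_torque': array([0.01082043, 0.01386449, 0.0117018 ]), 'grip_force': 0.0, 'width': 88.070837833885}
```

View pics/scene0.png

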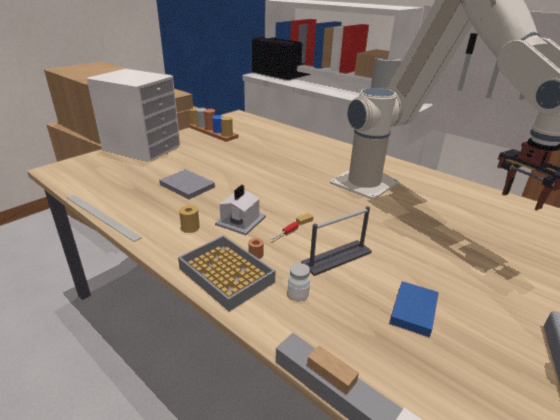

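View pics/top0.png

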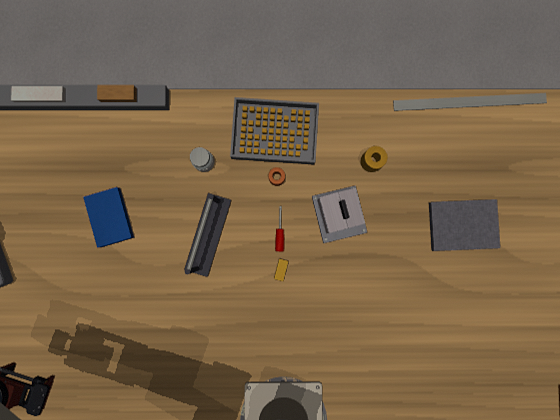

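The scene view shows the cover at about (240,208) and the rail at (340,235). In the top view the cover is at (340,213), with its fin running (342,200)–(348,218), and the bar runs about (212,197)–(192,272). The dock is on the right (−y) and the rail on the left. Next I triangulate coarsely and look with the wrist camera.

```bash
cat > h.py <<'E'
from station import env
import cv2,numpy as np
from scipy.spatial.transform import Rotation as R
def down(yaw):  # tool z down, tool x at yaw in world
    return (R.from_euler('z',yaw)*R.from_euler('x',np.pi)).as_quat()
def snap(c):
    """(params, camera-to-world pose, image)"""
    p=env.camera_params(c)
    if c=="wrist":
        s=env.read_state(); T=np.eye(4); T[:3,:3]=R.from_quat(s["orientation"]).as_matrix(); T[:3,3]=s["tool_pos"]
        P=T@p["tool_from_camera"]
    else: P=np.array(p["pose"])
    return p,P,env.camera(c)
def ray(p,P,xy):
    d=P[:3,:3]@np.array([(xy[0]-p["cx"])/p["fx"],-(xy[1]-p["cy"])/p["fy"],-1.]); return P[:3,3],d/np.linalg.norm(d)
def onz(p,P,xy,z):
    o,d=ray(p,P,xy); return o+d*(z-o[2])/d[2]
def proj(p,P,X):
    q=P[:3,:3].T@(np.asarray(X)-P[:3,3]); return np.array([p["cx"]+p["fx"]*q[0]/-q[2],p["cy"]-p["fy"]*q[1]/-q[2]])
def tri(rays):
    A=np.zeros((3,3));b=np.zeros(3)
    for o,d in rays: M=np.eye(3)-np.outer(d,d);A+=M;b+=M@o
    X=np.linalg.solve(A,b); return X,[float(np.linalg.norm(np.cross(X-o,d))) for o,d in rays]
def best(c,t,f=None):
    r=(f or env.pinpoint)(c,t); return (np.array(r[0]["xy"]),r[0]["confidence"]) if r else (None,0)
E
python3 - <<'E'
from h import *
S=snap("scene");T=snap("top")
for t in("cover_grip","cover_ridge","rail_mid"):
    a,b=best("scene",t),best("top",t)
    if a[0] is not None and b[0] is not None: print(t,tri([ray(*S[:2],a[0]),ray(*T[:2],b[0])]),a[1],b[1])
for q in [(213,197),(192,270)]: print("bar",onz(*T[:2],q,150))
for q in [(342,200),(348,218)]: print("fin",onz(*T[:2],q,140))
for t in("foil_roll","cleaner_jar","small_foil_roll"):
    a=best("top",t,env.boxes_of); print(t,onz(*T[:2],a[0],70) if a[0] is not None else None)
E
```

```text
cover_grip (array([ 593.15392152, -159.69597196,  126.54743575]), [0.45134679012592466, 0.4513467901258536]) 0.79 0.75
cover_ridge (array([ 587.0022418 , -157.52380333,  100.48165803]), [1.2844719976460977, 1.2844719976461039]) 0.79 0.63
rail_mid (array([531.90321156, 210.06222089, 159.50837212]), [2.030035327713583, 2.0300353277136214]) 0.69 0.62
bar [617.16126189 180.96231351 150.        ]
bar [430.31077461 233.23931589 150.        ]
fin [ 609.63649945 -153.06296894  140.        ]
fin [ 562.69059407 -168.18445329  140.        ]
foil_roll [ 738.42966497 -244.81854545   70.        ]
cleaner_jar [729.96501423 221.41520562  70.        ]
small_foil_roll [670.92556891  19.92260041  70.        ]
```

Run:
```python
from h import *
import pickle
D={}
def view(k,pos,yaw,ts):
    env.reach(pos,down(yaw)); env.hold(.2)
    s=snap("wrist"); D[k]=s; cv2.imwrite(f"pics/{k}.png",s[2])
    for t in ts:
        a=best("wrist",t); print(k,t,a, onz(*s[:2],a[0],150 if 'rail' in t else 124) if a[0] is not None else '')
        D[k,t]=a
c=np.array([530,210,330.]); yb=-.27; n=np.array([-np.sin(yb),np.cos(yb),0])
view("r1",c+60*n,yb+np.pi,["rail_mid"])
view("r2",c-60*n,yb+np.pi,["rail_mid"])
c=np.array([591,-160,310.]); yb=.31; n=np.array([-np.sin(yb),np.cos(yb),0])
view("c1",c+50*n,yb,["cover_grip","cover_ridge"])
view("c2",c-50*n,yb,["cover_grip","cover_ridge"])
pickle.dump(D,open("d.pkl","wb"))
for t,a,b in(("rail_mid","r1","r2"),("cover_grip","c1","c2"),("cover_ridge","c1","c2")):
    print(t,tri([ray(*D[k][:2],D[k,t][0]) for k in(a,b)]))
print(env.read_state()["time_s"],env.read_state()["qpos"])
im=lambda a,b:np.hstack([D[a][2],D[b][2]])
cv2.imwrite("pics/four.png",cv2.resize(np.vstack([im("r1","r2"),im("c1","c2")]),(800,600)))
```

```text
r1 rail_mid (array([222.4, 188.8]), 0.78) [524.75019631 215.03389211 150.        ]
r2 rail_mid (array([333.3, 186.6]), 0.78) [522.26132485 212.68746141 150.        ]
c1 cover_grip (None, 0) 
c1 cover_ridge (array([321.9, 190.5]), 0.93) [ 592.10318803 -158.0230111   124.        ]
c2 cover_grip (array([230.6, 197.1]), 0.9) [ 585.27033632 -161.17615598  124.        ]
c2 cover_ridge (array([235.2, 192.5]), 0.6) [ 591.68331295 -164.51629844  124.        ]
rail_mid (array([525.07802341, 213.49121961, 142.00076834]), [0.8987928423044601, 0.8987928423043746])Traceback (most recent call last):
  File "<stdin>", line 18, in <module>
  File "h.py", line 15, in ray
    d=P[:3,:3]@np.array([(xy[0]-p["cx"])/p["fx"],-(xy[1]-p["cy"])/p["fy"],-1.]); return P[:3,3],d/np.linalg.norm(d)
                          ~~^^^
TypeError: 'NoneType' object is not subscriptable
```

Run:
```python
import cv2,numpy as np
im=lambda a:cv2.imread(f"pics/{a}.png")
cv2.imwrite("pics/four.png",cv2.resize(np.vstack([np.hstack([im("r1"),im("r2")]),np.hstack([im("c1"),im("c2")])]),(800,600)))
```

```text
(no output)
```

View pics/four.png

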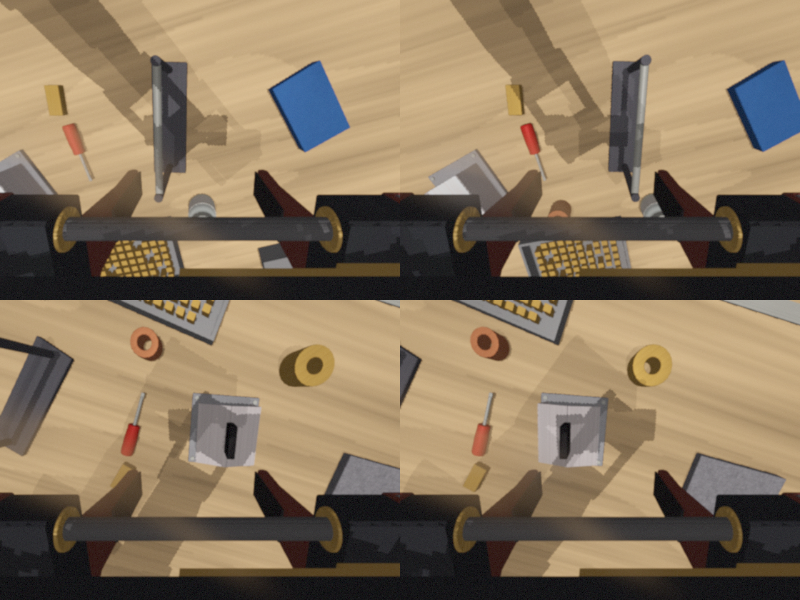

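r1 shows the bar running from about (218,85) to (221,273), full-resolution pixels. In r2 it runs from (343,85) to (328,272). The black fin is at about (323,195) in c1 and (230,197) in c2. Next I segment the fin and the bar and fit 3D models to both views.

Run:
```python
import cv2,numpy as np
im={k:cv2.imread(f"pics/{k}.png") for k in("r1","r2","c1","c2")}
o=[]
for k,(x,y,w,h) in dict(r1=(195,70,60,215),r2=(310,70,60,215),c1=(260,125,110,110),c2=(190,125,110,110)).items():
    c=im[k][y:y+h,x:x+w]; hsv=cv2.cvtColor(c,cv2.COLOR_BGR2HSV)
    m=(hsv[...,2]<75) if k[0]=="c" else (hsv[...,1]<55)&(hsv[...,2]>95)
    v=np.hstack([c,np.repeat(m[...,None],3,2).astype(np.uint8)*255])
    o.append(cv2.resize(v,None,fx=1.6 if k[0]=="r" else 1.6,fy=1.6 if k[0]=="r" else 1.6,interpolation=0))
    print(k,[np.median(hsv[h//2-5:h//2+5,j],0).astype(int).tolist() for j in range(5,w,4)][:14])
H=max(a.shape[0] for a in o); cv2.imwrite("pics/crops.png",np.hstack([np.pad(a,((0,H-a.shape[0]),(0,0),(0,0))) for a in o])[:, :1100][:, :])
print(sum(a.shape[1] for a in o))
a=cv2.imread("pics/crops.png"); cv2.imwrite("pics/crops.png",cv2.resize(a,(800,int(a.shape[0]*800/a.shape[1]))))
```

```text
r1 [[17, 93, 160], [17, 94, 160], [17, 96, 159], [17, 95, 158], [21, 14, 100], [21, 13, 152], [25, 16, 108], [141, 15, 68], [132, 21, 63], [127, 18, 58], [132, 22, 53], [129, 18, 55], [141, 20, 56], [133, 24, 55]]
r2 [[130, 14, 63], [139, 14, 81], [136, 15, 93], [135, 12, 83], [20, 17, 103], [24, 17, 111], [23, 16, 101], [18, 90, 185], [18, 89, 196], [18, 89, 194], [18, 87, 193], [18, 88, 194], [18, 88, 195], [18, 87, 194]]
c1 [[17, 94, 107], [100, 6, 89], [145, 6, 95], [4, 15, 121], [7, 18, 121], [4, 15, 120], [2, 16, 127], [4, 16, 140], [3, 14, 142], [3, 16, 144], [6, 18, 142], [5, 16, 138], [0, 18, 133], [111, 24, 44]]
c2 [[4, 14, 182], [3, 13, 179], [6, 14, 179], [3, 12, 191], [3, 13, 193], [3, 13, 195], [3, 15, 152], [88, 18, 97], [123, 56, 25], [126, 65, 25], [135, 93, 16], [4, 17, 124], [4, 14, 144], [1, 15, 143]]
1088
```

View pics/crops.png

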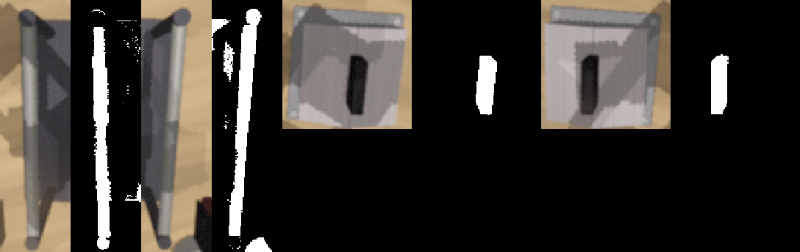

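The masks are clean. The bar and its post caps are clear in both rail views, and the fin is clear in both cover views. Fitting now.

```bash
cat > fit.py <<'E'
from h import *
from scipy.optimize import minimize,least_squares
import itertools
def boxpts(x,y,z,yaw,dims,z0):
    c=np.array(list(itertools.product((-.5,.5),(-.5,.5),(0,1))))*dims+[0,0,z0]
    return c@R.from_euler('z',yaw).as_matrix().T+[x,y,z]
def sil(p,P,pts,win,s=6):
    x0,y0,w,h=win
    q=np.array([proj(p,P,X) for X in pts]); q=((q-[x0,y0]+.5)*s).astype(np.float32)
    m=np.zeros((h*s,w*s),np.uint8); cv2.fillConvexPoly(m,np.round(cv2.convexHull(q)*16).astype(np.int32),1,shift=4)
    return cv2.resize(m.astype(np.float32),(w,h),interpolation=cv2.INTER_AREA)
def biggest(m):
    n,l,st,_=cv2.connectedComponentsWithStats(m.astype(np.uint8)); return l==1+np.argmax(st[1:,4])
E
python3 - <<'E'
from fit import *
import pickle
D={k:None for k in("r1","r2","c1","c2")}
try: D=pickle.load(open("d.pkl","rb"))
except Exception:
    print("no pickle")
# script stopped after the dump or before? poses rebuilt only if missing
V=[]
for k,w in dict(c1=(260,125,110,110),c2=(190,125,110,110)).items():
    x,y,ww,h=w; hsv=cv2.cvtColor(D[k][2][y:y+h,x:x+ww],cv2.COLOR_BGR2HSV)
    V.append((k,w,biggest(hsv[...,2]<75).astype(np.float32)))
def loss(v): return sum(np.abs(sil(*D[k][:2],boxpts(v[0],v[1],v[2]-140,v[3],[50,12,38],102),w)-m).sum() for k,w,m in V)
b=min((minimize(loss,[591,-160,z,.31],method="Nelder-Mead",options=dict(initial_simplex=np.array([[591,-160,z,.31],[597,-160,z,.31],[591,-154,z,.31],[591,-160,z+8,.31],[591,-160,z,.38]]),xatol=.02,fatol=.1)) for z in(132,140,148)),key=lambda r:r.fun)
print("fin x y ztop yaw",b.x,b.fun,[m.sum() for *_,m in V])
rays=[]
for k,(x,y,ww,h) in dict(r1=(195,70,60,215),r2=(310,70,60,215)).items():
    hsv=cv2.cvtColor(D[k][2][y:y+h,x:x+ww],cv2.COLOR_BGR2HSV)
    m=biggest((hsv[...,1]<55)&(hsv[...,2]>95)&(hsv[...,0]<60))
    for r in range(35,185,3):
        c=np.flatnonzero(m[r]); 
        if len(c)>4: rays.append(ray(*D[k][:2],(x+(c[0]+c[-1])/2,y+r)))
def res(v):
    u=np.array([np.cos(v[2]),np.sin(v[2]),0]); q=np.array([530+v[0]*-np.sin(v[2]),212+v[0]*np.cos(v[2]),v[1]])
    return [np.dot(o-q,np.cross(u,d))/np.linalg.norm(np.cross(u,d)) for o,d in rays]
s=least_squares(res,[0,150,-.27],loss="soft_l1"); v=s.x
print("bar pt",530-v[0]*np.sin(v[2]),212+v[0]*np.cos(v[2]),"z",v[1],"yaw",v[2],"rms",np.std(s.fun),len(rays))
E
```

```text
fin x y ztop yaw [ 5.85125273e+02 -1.61119785e+02  1.34099072e+02  2.66379043e-01] 215.02777099609375 [np.float32(710.0), np.float32(671.0)]
bar pt 529.9194146735246 211.73019588030496 z 151.56866073618835 yaw -0.29024613524601073 rms 0.4846501393793028 100
```

Run:
```python
from fit import *
import pickle
D=pickle.load(open("d.pkl","rb"))
for th in(75,100):
  V=[]
  for k,w in dict(c1=(290,160,60,75),c2=(205,160,60,75)).items():
    x,y,ww,h=w; hsv=cv2.cvtColor(D[k][2][y:y+h,x:x+ww],cv2.COLOR_BGR2HSV)
    V.append((k,w,biggest(hsv[...,2]<th).astype(np.float32)))
  for L,H in((50,38),(50,30)):
    def loss(v): return sum(np.abs(sil(*D[k][:2],boxpts(v[0],v[1],v[2]-140,v[3],[L,12,H],140-H),w)-m).sum() for k,w,m in V)
    b=min((minimize(loss,s[0],method="Nelder-Mead",options=dict(initial_simplex=s,xatol=.02,fatol=.1)) for s in (np.array([[587,-161,z,.28]]*5)+np.diag([6,6,8,.08,0])[:,:4] for z in(132,138,144))),key=lambda r:r.fun)
    print(th,L,H,b.x.round(3),b.fun,[(m.sum(),np.round(m.nonzero()[1].mean()+w[0],1)) for _,w,m in V])
```

```text
75 50 38 [ 5.84793e+02 -1.61236e+02  1.33802e+02  2.64000e-01] 214.52777099609375 [(np.float32(710.0), np.float64(322.4)), (np.float32(671.0), np.float64(230.5))]
75 50 30 [ 5.85551e+02 -1.61004e+02  1.33976e+02  2.66000e-01] 124.72222137451172 [(np.float32(710.0), np.float64(322.4)), (np.float32(671.0), np.float64(230.5))]
100 50 38 [ 5.85982e+02 -1.60753e+02  1.39151e+02  2.69000e-01] 90.25 [(np.float32(791.0), np.float64(322.5)), (np.float32(775.0), np.float64(230.5))]
100 50 30 [ 5.86240e+02 -1.60584e+02  1.37977e+02  2.60000e-01] 100.74999237060547 [(np.float32(791.0), np.float64(322.5)), (np.float32(775.0), np.float64(230.5))]
```

Run:
```python
from h import *
import pickle
D=pickle.load(open("d.pkl","rb"))
c=[onz(*D["r1"][:2],q,157) for q in((218,84.5),(223,276.6))]; print("caps",c,np.mean(c,0))
q=down(.268)
env.reach([586,-160.8,200],q); env.move_l([586,-160.8,126],rate=100,f_stop=12)
print(env.read_state()["tool_pos"])
env.set_gripper(0); s=env.read_state(); print(s["width"],s["grip_force"],s["force"])
env.move_l([586,-160.8,146],rate=60); env.move_l([586,-160.8,310],rate=150); env.hold(.2)
s=env.read_state(); print(s["width"],s["force"],s["time_s"],s["qpos"])
print(env.ik([529.9,211.7,310],down(-.29)))
S=snap("scene"); W=snap("wrist"); cv2.imwrite("pics/lift.png",np.hstack([S[2][150:350,150:400],W[2][100:300,150:400]]))
pickle.dump(snap("top"),open("top.pkl","wb"))
```

```text
caps [array([426.92660143, 243.60786203, 157.        ]), array([618.68776442, 186.5162905 , 157.        ])] [522.80718292 215.06207626 157.        ]
[ 586.49770179 -160.99856991  126.54683635]
11.654887904352385 29.98598724603653 [-0.15292727 -0.6245308  -0.91093683]
11.977706225076583 [ 0.54746263 -0.03282309 -2.93581857] 11.8417 [-2.87360649e-01  3.29497104e-01  1.60558032e+00  2.31493261e-05
  1.20809036e+00  1.01542184e+00]
[ 3.59227422e-01  2.70216063e-01  1.68602625e+00 -4.44089210e-16
  1.18535034e+00  2.22002375e+00]
```

View pics/lift.png

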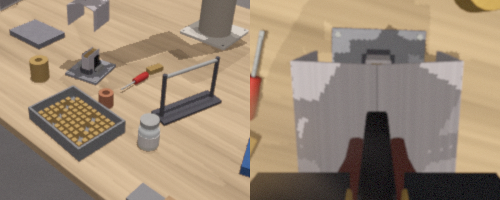

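The cover is held: width 12 mm, load about 2.9 N, and the ridge lies straight under the fin in the wrist view. The cassette stays in the dock. The post caps are 200 mm apart and give a bar midpoint of about (523, 214). Now I place the cover.

Run:
```python
from h import *
q=down(-.29)
env.move_l([523,213.8,315],rot=q,rate=200); env.hold(.2)
S=snap("scene"); a=S[2][100:300,250:450]
env.move_l([523,213.8,196],rate=120)
hit=env.move_l([523,213.8,176],rate=25,f_stop=4); env.hold(.2)
s=env.read_state(); print(hit,s["tool_pos"],s["force"],s["width"],s["time_s"])
S=snap("scene"); W=snap("wrist"); cv2.imwrite("pics/place.png",np.hstack([cv2.resize(np.hstack([a,S[2][100:300,250:450]]),None,fx=1.5,fy=1.5),cv2.resize(W[2][50:300,200:360],None,fx=1.2,fy=1.2)]))
```

```text
True [523.04987385 213.81749088 181.84775743] [1.33262373 0.58264995 5.91483151] 12.021268676862901 16.2167
```

View pics/place.png

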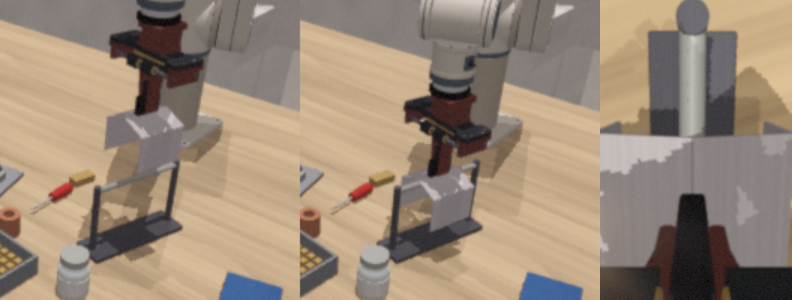

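Contact came at z = 181.8 mm, as predicted. The sides hang either side of the bar, and the bar runs straight into the ridge in the wrist view. I release it, check it, then view the cassette from two places.

Run:
```python
from h import *
import pickle
env.set_gripper(45); env.hold(.2); env.move_l([523,213.8,260],rate=120)
s=env.read_state(); print(s["force"],s["width"])
env.set_gripper(88)
S=snap("scene"); a=S[2][100:300,250:450]
D={}
c=np.array([588,-161,265.]); yb=.268; n=np.array([-np.sin(yb),np.cos(yb),0])
env.move_l([540,150,290],rate=200)
for k,sg in(("k1",1),("k2",-1)):
    env.reach(c+sg*45*n,down(yb)); env.hold(.2); w=snap("wrist"); D[k]=w
    for t in("cassette_grip","cassette"):
        D[k,t]=best("wrist",t); print(k,t,D[k,t])
pickle.dump(D,open("k.pkl","wb"))
for t in("cassette_grip","cassette"):
    if all(D[k,t][0] is not None for k in("k1","k2")): print(t,tri([ray(*D[k][:2],D[k,t][0]) for k in("k1","k2")]))
print(env.read_state()["time_s"])
cr=lambda k:cv2.resize(D[k][2][80:300,150:400],None,fx=1.36,fy=1.36)
v=cv2.resize(a,(300,300)); v=np.hstack([v,cr("k1")[:300,:340]]); cv2.imwrite("pics/rel.png",v)
cv2.imwrite("pics/k1.png",D["k1"][2]);cv2.imwrite("pics/k2.png",D["k2"][2])
o=np.hstack([v[:, :300]]+[cv2.resize(D[k][2][110:290,140:420],(250*280//250,180)) for k in()])
v=np.zeros((600,800,3),np.uint8); v[:300,:300]=o
for k,(y,x) in dict(k1=(0,300),k2=(300,300)).items(): v[y:y+300,x:x+500]=cv2.resize(D[k][2][100:280,140:440],(500,300))
cv2.imwrite("pics/rel.png",v)
```

```text
[-0.51037307 -0.03934848 -0.34545883] 45.24041469992671
k1 cassette_grip (array([314.5, 194.6]), 0.66)
k1 cassette (array([312. , 186.8]), 0.78)
k2 cassette_grip (array([237.9, 195.9]), 0.95)
k2 cassette (array([243.2, 186.6]), 0.83)
cassette_grip (array([ 577.79128031, -162.3130627 ,   49.67878554]), [1.097690221811956, 1.0976902218119973])
cassette (array([ 579.72628976, -163.6713641 ,    5.92702914]), [0.21688586958220443, 0.2168858695825114])
21.6Traceback (most recent call last):
  File "<stdin>", line 19, in <module>
    return _nx.concatenate(arrs, 1, dtype=dtype, casting=casting)
           ~~~~~~~~~~~~~~~^^^^^^^^^^^^^^^^^^^^^^^^^^^^^^^^^^^^^^^
ValueError: all the input array dimensions except for the concatenation axis must match exactly, but along dimension 0, the array at index 0 has size 300 and the array at index 1 has size 299
```

Run:
```python
from h import *
import pickle
D=pickle.load(open("k.pkl","rb"))
v=np.zeros((600,800,3),np.uint8); v[:300,:300]=cv2.resize(snap("scene")[2][100:300,250:450],(300,300))
for k,(y,x) in dict(k1=(0,300),k2=(300,300)).items(): v[y:y+300,x:x+500]=cv2.resize(D[k][2][100:280,140:440],(500,300))
cv2.imwrite("pics/rel.png",v)
```

```text
(no output)
```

View pics/rel.png

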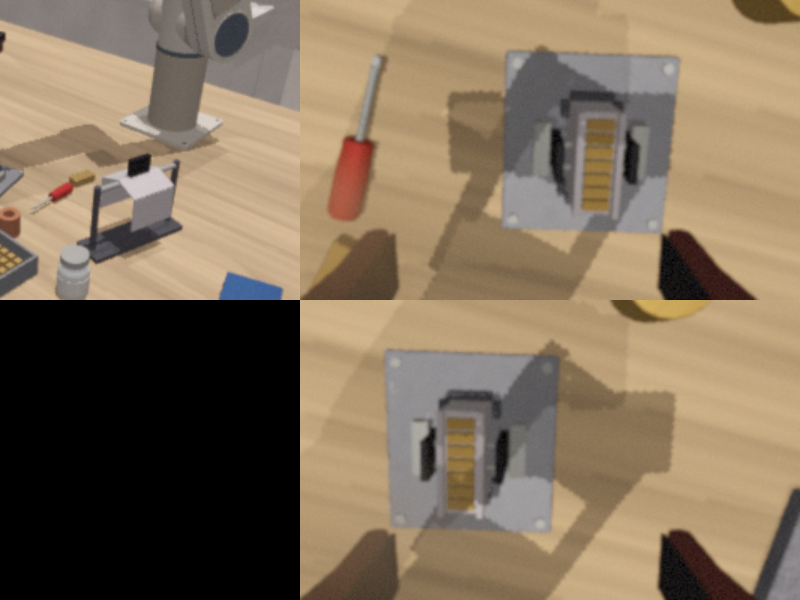

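The cover hangs properly, one side on each side of the bar. In k1 the dock plate corners are near (265,131), (367,134), (358,240) and (261,237). In k2 they are near (192,130), (295,132), (291,239) and (193,237). The brass type is near (320,199) in k1. I fit the dock pose from the corners and the cassette from the brass.

Run:
```python
from fit import *
import pickle
D=pickle.load(open("k.pkl","rb"))
K=dict(k1=[(264.8,131.2),(366.8,133.6),(358.4,240.4),(261.2,237.4)],k2=[(192.2,130),(295.4,132.4),(290.6,239.2),(193.4,236.8)])
C=np.array([tri([ray(*D[k][:2],K[k][i]) for k in K])[0] for i in range(4)]); print(C.round(1))
for k in K:
    W=np.array([onz(*D[k][:2],q,12) for q in K[k]]); e=(W[0]-W[3])+(W[1]-W[2]); f=(W[1]-W[0])+(W[2]-W[3])
    print(k,"centre",W.mean(0).round(1),"yaw",np.arctan2(e[1],e[0]),np.arctan2(f[1],f[0])+np.pi/2,np.linalg.norm(e)/2,np.linalg.norm(f)/2)
rs=[]
for k,w in dict(k1=(295,160,45,75),k2=(210,160,45,75)).items():
    x,y,ww,h=w; hsv=cv2.cvtColor(D[k][2][y:y+h,x:x+ww],cv2.COLOR_BGR2HSV)
    m=biggest(cv2.morphologyEx(((hsv[...,1]>70)&(hsv[...,0]<30)).astype(np.uint8),cv2.MORPH_CLOSE,np.ones((7,3))))
    yy,xx=m.nonzero(); r=cv2.minAreaRect(np.c_[xx,yy].astype(np.float32)); q=cv2.boxPoints(r)+[x,y]; c=(r[0][0]+x,r[0][1]+y); rs.append(ray(*D[k][:2],c))
    W=np.array([onz(*D[k][:2],p,78) for p in q]); E=max([W[1]-W[0],W[2]-W[1]],key=np.linalg.norm); print(k,c,r[1],"top@78",onz(*D[k][:2],c,78).round(1),"yaw",np.arctan(E[1]/E[0]),np.linalg.norm(E))
print("brass",tri(rs))
```

```text
[[ 632.2  -85.9    8.2]
 [ 663.4 -210.4    3.2]
 [ 529.7 -242.1   18.9]
 [ 498.5 -116.8   17.5]]
k1 centre [ 579.6 -164.    12. ] yaw 0.24532766294957073 0.24194077165138506 139.67474956243058 128.53201505942283
k2 centre [ 580.2 -163.8   12. ] yaw 0.22493472982082088 0.245122632438332 139.877321117297 128.8864635886665
k1 (318.68274116516113, 198.94162368774414) (17.17053985595703, 55.073970794677734) top@78 [ 580.7 -162.7   78. ] yaw 0.22880913566161795 61.319149413431866
k2 (236.0, 198.0) (54.0, 16.0) top@78 [ 581.1 -162.9   78. ] yaw 0.24237559630520877 60.195096290769136
brass (array([ 580.62000756, -162.83500573,   76.83787945]), [0.18445412849541887, 0.1844541284952834])
```

Run:
```python
from h import *
x,y=580.5,-163.2
env.reach([x,y,160],down(.238)); print(env.move_l([x,y,58.5],rate=80,f_stop=12))
s=env.read_state(); print(s["tool_pos"])
env.set_gripper(20); env.hold(.4); s=env.read_state(); print(s["width"],s["grip_force"],s["force"],s["wrist_torque"])
hit=env.move_l([x,y,75],rate=25,f_stop=20); s=env.read_state(); print(hit,s["tool_pos"],s["force"],s["width"],s["time_s"])
if not hit:
    env.move_l([x,y,130],rate=60); env.move_l([x,y,185],rate=80); env.hold(.5)
s=env.read_state(); print(s["tool_pos"],s["force"],s["wrist_torque"],s["width"],s["grip_force"],s["time_s"])
a=snap("scene")[2][80:330,150:450]; W=snap("wrist")[2]
v=np.hstack([cv2.resize(a,(420,350)),cv2.resize(W[80:330,150:400],(350,350))]); cv2.imwrite("pics/fin.png",v)
```

```text
False
[ 580.8901842  -163.32109856   59.04270926]
42.251506046874056 30.0472292304039 [-1.82201588  1.39889676  6.55093732] [ 0.230751    0.4798836  -0.04532492]
False [ 580.40273037 -163.1888346    74.95218397] [ 0.45165196 -0.56481558 -3.13911111] 42.25950256823541 25.5917
[ 580.51482744 -163.17579098  184.89964025] [ 0.16093017 -0.15129612 -3.80219047] [-0.04108239  0.14925244  0.00368505] 41.84261316026139 29.954465925693512 28.0
```

View pics/fin.png

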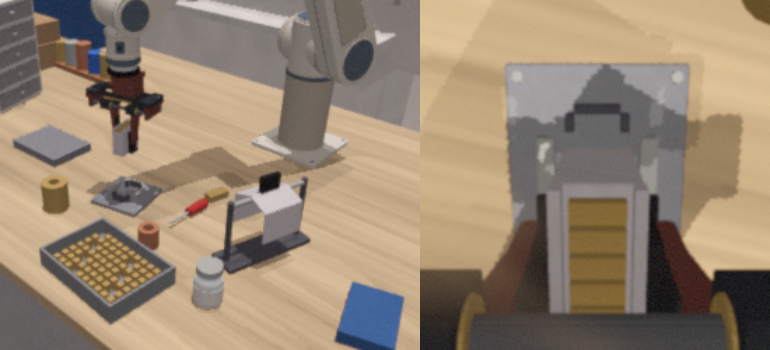

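The cassette is up 126 mm with both catches squeezed (41.8 mm opening) and looks upright. The dock is empty, the cover hangs on the bar, and the bystanders look undisturbed. Handing in.

Run:
```python
from station import env
env.hold(.3); print(env.read_state()["width"],env.sign_off())
```

```text
the job is handed in; nothing more can be done
42.11172368105548 None
```

The job is handed in: the cover hangs astride the rail's bar, and the arm still holds the cassette about 126 mm above its seat, with both catches squeezed and looking level by eye, after about 28 s of the 64 s.

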